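# Unlatch the casting mould and push its cover off

### The arm

A 7-joint arm with a two-finger parallel gripper is mounted at the origin on the work surface. World frame = base frame: x ahead of the robot, y to its left, z up, the work surface at z = 0. Lengths are in m, angles in rad, forces in N, time in s.
With the tool pointing down it reaches from about 0.35 to 0.9 m from the base axis. Payload 7.2 kg.
Tool frame: the origin (TCP) lies on the centre line of the jaws, within the pads' length; the fingertips stand 19 mm ahead of it and the grasp point (between the pads) is the TCP; z points along the fingers, y is the line along which they close (so a half turn about z gives the same grasp; the last joint's range is limited). The gripper opens to 88 mm and grips with 3 to 60 N. Pads are 20 mm wide; open, the fingers measure 115 mm over their backs; the gripper's body (75 mm by 178 mm) begins 61 mm behind the grasp point.
Start: joints at [1.18, 0.411, -0.013, 1.596, 0.006, 1.134, -0.082], TCP at [0.198, -0.593, 0.242] pointing down, gripper open.
Joint ranges: [-2.95, 2.95], [-0.29, 1.99], [-1.47, 1.44], [0.14, 2.54], [-1.03, 4.17], [0.13, 1.85], [-2.86, 2.86]. Speed limits (rad/s): [2.39, 2.39, 3.01, 3.01, 3.14, 3.14, 3.14].

### API

Orientations are given as a unit quaternion [w, x, y, z].
In Python, from bench import ctrl, viewer gives the robot as it stands.
- The arm moves only by the tool servo_tool, never from a script. Its argument "plan" is a list of rows, each a list of 7 numbers: the shift along the tool's x, y, z in mm, then the turn, a rotation vector about the tool's x, y, z in rad, then the closure, from 0 (fully open) to 1 (shut). In form: [[x, y, z, ax, ay, az, claw], ...]. A call has 1 to 12 rows; each row shifts and turns the commanded pose from where the row before left it, along the tool's axes as they then stand; what a row does not reach is not made up. A row lasts 1/8 s, in which the tool goes at most 62.5 mm and 10.7 degrees, less where a joint would pass 70% of its speed; a pose out of reach is approached as far as the arm can. A call with a gripper value outside its range is refused whole. The fingers move at their own pace and stop on an object; "grip_force" is the grip in N (left out, the last holds). Time passes only in rows, so rows that do not move let the fingers close. It gives the time, the measured TCP pose, the force, the opening and the grip force at its end, in the units of the state.
- ctrl.get_state(): the state, without advancing time (a new reading comes with each control period).
- viewer.capture(name): name is "side" or "top" or "wrist"; returns a dict with "frame" (384x512x3 uint8, red, green, blue), "mtx" (3x3 intrinsics, pixels), "eye" and "rotation" of the camera in the world. Camera axes: x right, y down, z forward; pixel columns grow to the right and rows downward; lengths in m; the calibration is good to about 2 mm. The wrist camera is an equidistant fisheye: a pixel r from the principal point sees the ray r / f radians off the axis. A picture is of the moment at which its call begins. There is no depth.
- ctrl.finish_job(): hands the job in; it is judged then, once.
The state is a dict: "time": time; "joint_pos": joint angles; "qd": joint speeds; "effort": joint torques, N m; "eef_pos": TCP position; "eef_rot": TCP orientation; "force": force on the tool from outside, world axes, zero at the start; "moment": the same for the moment, N m; "finger_gap": finger opening in m; "grasp_force": force on a finger pad.
Only numpy, scipy, OpenCV 4.12 (cv2) and the standard library are available. Lean on these libraries where they do the work, as an engineer would, in place of code of your own. Each camera call takes 0.05 s, during which the arm holds its last target. There are 200 camera calls.

### The job

Open the casting mould: press the yellow snap tab all the way in, then push the released blue cover along its runners until the white cavity is completely uncovered. Use fingertips only: do not grip, lift or tip the cover, leave it lying flat on the runners, and leave the casting and the things around the mould where they are.

Things in the scene. Friction and masses are not known exactly. Their poses are not given: they have to be found in the camera images.
- mould: Wooden casting mould fixed to the table at any yaw within 40 degrees: board 265 long, 150 wide, sizes in mm. Origin at table height under the centre of the yellow snap tab; x points along the runners from cavity to landing deck (the way the cover is pushed), y across, z up. Board: x -150 to +115; deck at z = 40; side rails (inner faces y = +-59) and end stop (x = +102) to z = 56; rear stop to z = 52.
- cavity (a point): Centre of the mouth of the white cavity in the mould, at mould x = -80, y = 0, z = 40: an opening 90 (x) by 80 (y), 28 deep. Two aluminium runners beside it (y = +-52, top at z = 46) carry the cover over the whole length of the mould.
- cover: Loose blue plate with a black push rib, 110 (x) x 114 (y) x 8 thick, 100 to 210 g, flat on the runners (mould z = 46 to 54), 2 play at each side; axes as the mould's. Origin: centre of its underside, at mould x = about -80 when latched; beyond x = +20 the cavity is fully uncovered; x = +47 at the end stop. The raised tab, about 7 ahead of its front edge, blocks it.
- rib (a point): Centre of the black push rib on the cover: an upright rib 10 thick (x), 60 wide (y), 18 high, standing on the cover's top (from mould z = 54 to 72). It is 15 behind the cover's centre, so 35 of flat cover lie behind it, towards the rear, for a fingertip to push from.
- snap_tab (a joint): How far the yellow snap tab is pressed in, straight down: 0 up (blocking), 0.014 m fully in. The cover can pass from 0.011 on. It yields at about 5 N and stays down where it is left.
- tab_top (a point): Centre of the top face of the yellow snap tab with black grip stripes, 36 (x) x 40 (y). Up, its top stands at z = 54 to 56; pressed fully in, at z = 42, still 2 above the deck around it and 4 below the cover's underside. It moves down with the tab.
- casting: Pinkish casting, about 63 x 44 x 18 high, 120 g, loose in the cavity under the cover; its top is 15 below the cover. Origin: centre of its underside. It must stay where it is.
- tin: The steel filler tin, 90 across and 100 high (mm); loose bystander on the table beside the mould. Origin: centre of its underside. Leave it alone.
- bowl: The white mixing bowl, 140 across and 60 high (mm); loose bystander on the table beside the mould. Origin: centre of its underside. Leave it alone.
- hardener: The small white jar with a red lid, 40 across and 62 high (mm); loose bystander on the table beside the mould. Origin: centre of its underside. Leave it alone.
- spice: The amber jar with a green lid, 44 across and 80 high (mm); loose bystander on the table beside the mould. Origin: centre of its underside. Leave it alone.
- screwdriver: The screwdriver, 180 long, lying flat (mm); loose bystander on the table beside the mould. Origin: centre of its underside. Leave it alone.
- spatula: The wooden-handled spatula, 250 long, lying flat (mm); loose bystander on the table beside the mould. Origin: centre of its underside. Leave it alone.
Not all that is in view belongs to the job. There is more than one size of the cover; the one meant has the size given above.

How it is judged:
By the outcome, as a careful person would: the job done as asked, in the order asked, and still so for the second after the job is handed in, with the robot touching nothing.
It also fails if it takes over 38 s, if anything falls off the work surface, if the arm or the gripper's body presses on something with over 40 N, if the wrist force passes 120 N, or if a joint passes its speed limit or range.

## Working session

There is one attempt and no reset: what is moved stays moved. The work goes in short steps, Python scripts to look and compute and a tool call to move; the robot and the scene stay as the last step left them, time stands still between calls to the robot, and variables do not carry over. Pictures are saved under pics/ and viewed, at most 10 in all, crops included, and the job is handed in when it is done.

Besides the shell and the picture viewer there is one more tool, called in YAML: its name, and indented under it one key for each argument. servo_tool: Moves the arm, as the interface text tells. Its arguments: {"type":"object","properties":{"plan":{"type":"array","items":{"type":"array","items":{"type":"number"}}},"grip_force":{"type":"number"}},"required":["plan"]}

```bash
mkdir -p pics
python3 - <<'E'
from bench import ctrl, viewer
import cv2, numpy as np
s=ctrl.get_state(); print({k:np.round(v,4).tolist() for k,v in s.items()})
for n in("top","side"):
    c=viewer.capture(n); cv2.imwrite(f"pics/{n}0.png",c["frame"][:,:,::-1]); print(n,c["mtx"],c["eye"],c["rotation"])
E
```

```text
{'time': 0.0, 'joint_pos': [1.1798, 0.4119, -0.0127, 1.597, 0.0056, 1.1343, -0.0822], 'qd': [-0.0008, 0.0004, -0.0001, 0.0007, -0.0012, 0.0, -0.0001], 'effort': [0.0001, -58.7944, 0.642, -29.1078, -0.0537, 0.0182, 0.0001], 'eef_pos': [0.1981, -0.5923, 0.2408], 'eef_rot': [-0.0008, 0.987, 0.1607, -0.0002], 'force': [0.2862, 0.7396, 0.2399], 'moment': [-0.0313, 0.0126, 0.0373], 'grasp_force': 0.0, 'finger_gap': 0.0876}
top [[387.46582257   0.         254.4822285 ]
 [  0.         387.46582257 187.09238159]
 [  0.           0.           1.        ]] [0.329464   0.07240214 1.01839034] [ 0.05577673 -0.70019821  0.70872612 -0.06571687]
side [[406.40256938   0.         260.04556573]
 [  0.         406.40256938 193.22453103]
 [  0.           0.           1.        ]] [0.24085337 0.9550089  0.62570052] [ 0.07541001 -0.14258374  0.86097541 -0.48239459]
```

View pics/top0.png

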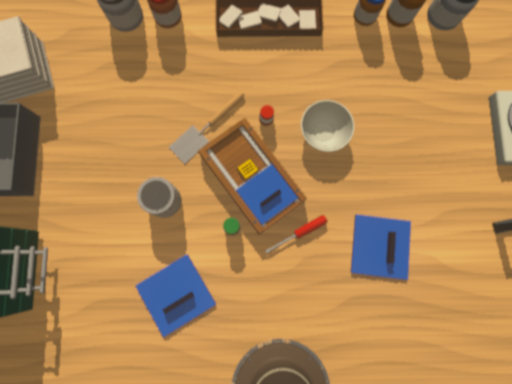

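View pics/side0.png

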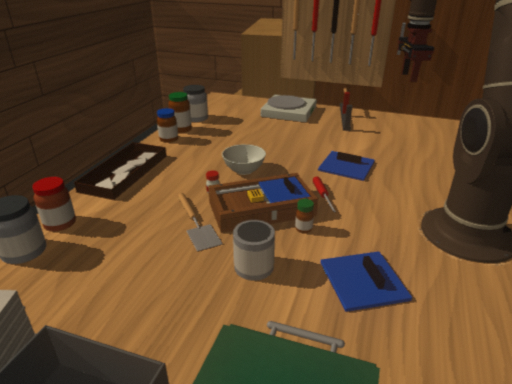

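```bash
cat > h.py <<'E'
from bench import ctrl, viewer
import cv2, numpy as np
from scipy.spatial.transform import Rotation as R
def Rq(q): return R.from_quat(q,scalar_first=True).as_matrix()
def cast(c,px,z):
    px=np.atleast_2d(px).astype(float); K=c["mtx"]; d=np.c_[(px-K[:2,2])/[K[0,0],K[1,1]],np.ones(len(px))]@Rq(c["rotation"]).T
    e=np.array(c["eye"]); return e+d*((z-e[2])/d[:,2])[:,None]
def proj(c,P):
    p=(np.atleast_2d(P)-c["eye"])@Rq(c["rotation"]); return p[:,:2]/p[:,2:]*np.diag(c["mtx"])[:2]+c["mtx"][:2,2]
def blobs(f,lo,hi,amin=15):
    m=cv2.inRange(cv2.cvtColor(f,cv2.COLOR_RGB2HSV),lo,hi)
    return [k for k in cv2.findContours(m,cv2.RETR_EXTERNAL,cv2.CHAIN_APPROX_NONE)[0] if cv2.contourArea(k)>amin]
BLUE=((105,120,60),(130,255,255)); YEL=((24,170,150),(34,255,255))
def mould(P,org,yaw):
    c,s=np.cos(yaw),np.sin(yaw); P=np.atleast_2d(P); return np.c_[org[0]+c*P[:,0]-s*P[:,1],org[1]+s*P[:,0]+c*P[:,1],P[:,2]]
E
python3 - <<'E'
from h import *
c=viewer.capture("top"); f=c["frame"]
for nm,r,z in(("blue",BLUE,.054),("yel",YEL,.055)):
    for k in blobs(f,*r):
        rc=cv2.minAreaRect(k); b=cv2.boxPoints(rc); W=cast(c,b+0.0,z)
        print(nm,np.round(rc[0],1),np.round(W[:,:2],4).tolist(),"size",np.round([np.linalg.norm(W[0]-W[1]),np.linalg.norm(W[1]-W[2])],4),"ctr",W.mean(0).round(4))
cv2.imwrite("pics/crop1.png",cv2.resize(f[85:285,125:345],None,fx=3,fy=3,interpolation=cv2.INTER_CUBIC)[:,:,::-1])
E
```

```text
blue [174.7 295.2] [[0.2543, 0.3518], [0.3301, 0.2277], [0.2163, 0.1543], [0.1437, 0.2772]] size [0.1455 0.1353] ctr [0.2361 0.2528 0.054 ]
blue [381.  246.8] [[0.2814, -0.1748], [0.4218, -0.1958], [0.4077, -0.3332], [0.2676, -0.3087]] size [0.142  0.1381] ctr [ 0.3446 -0.2531  0.054 ]
blue [266.6 193.5] [[0.4908, 0.1031], [0.5574, 0.0127], [0.4697, -0.0483], [0.4052, 0.0416]] size [0.1123 0.1068] ctr [0.4808 0.0273 0.054 ]
```

View pics/crop1.png

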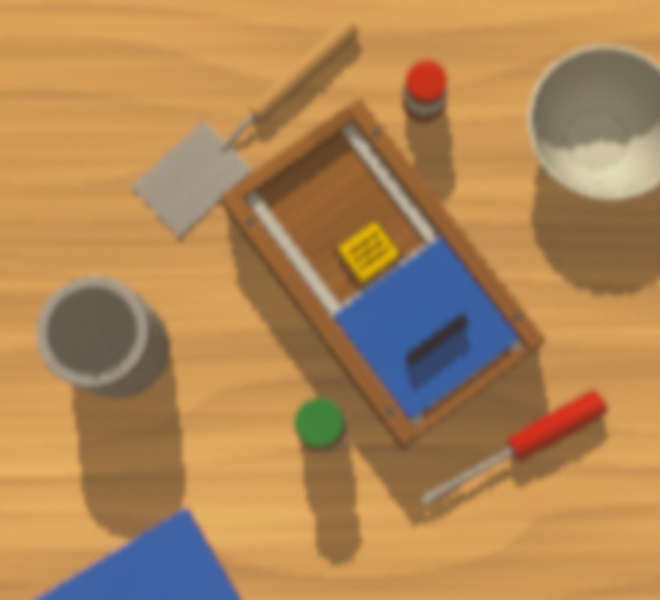

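Candidates for the cover: (267,193) in the mould at about 110x114, which is the right size; (175,295) and (381,247) are loose on the table and larger (about 140). I choose the one in the mould. The crop confirms it: the yellow tab is just ahead of its front edge, at about (248,169) in the full image.

Run:
```python
from h import *
T=viewer.capture("top"); S=viewer.capture("side")
def yel(c):
    k=max(blobs(c["frame"],(20,150,110),(36,255,255),8),key=lambda k:cv2.contourArea(k) if (np.abs(k.mean((0,1))-proj(c,[.55,.077,.055])[0])<25).all() else 0)
    return k
for n,c in(("top",T),("side",S)):
    k=yel(c); rc=cv2.minAreaRect(k); W=cast(c,cv2.boxPoints(rc),.055); print(n,rc,W.mean(0).round(4),np.linalg.norm(W[0]-W[1]),np.linalg.norm(W[1]-W[2]))
# cover
k=[k for k in blobs(T["frame"],*BLUE) if cv2.pointPolygonTest(k,(262,185),False)>=0][0]
W=cast(T,cv2.boxPoints(cv2.minAreaRect(k)),.054)
x=W[0]-W[3]; y=W[1]-W[0]; print("cover yaw",np.degrees(np.arctan2(x[1],x[0])),np.degrees(np.arctan2(y[1],y[0]))+90)
cc=W.mean(0)
F=cast(T,np.array([[360,100],[225,198],[405,445],[542,340]])/3+[125,85],.055)
print("board",F.round(4).tolist(),[round(np.linalg.norm(F[i]-F[(i+1)%4]),4) for i in range(4)])
d=F[0]+F[1]-F[2]-F[3]; yaw=np.arctan2(d[1],d[0]); print("board yaw",np.degrees(yaw),"centre",F.mean(0))
u=np.array([np.cos(yaw),np.sin(yaw),0]); print("origin from board",F.mean(0)+u*.0175,"from cover",cc+u*.08)
```

```text
top ((247.36001586914062, 168.48001098632812), (15.200000762939453, 16.799999237060547), 53.13010025024414) [0.5451 0.0752 0.055 ] 0.04321835212038088 0.03936614629601166
side ((254.7992706298828, 193.57298278808594), (11.362957000732422, 14.438644409179688), 70.01689147949219) [0.5454 0.0781 0.055 ] 0.0454989699856265 0.056569388631917905
cover yaw 36.06241828576702 36.747944757702115
board [[0.6787, 0.08, 0.055], [0.5921, 0.196, 0.055], [0.3806, 0.0456, 0.055], [0.4667, -0.0707, 0.055]] [np.float64(0.1448), np.float64(0.2595), np.float64(0.1447), np.float64(0.2601)]
board yaw 35.40141756239151 centre [0.52951451 0.06270862 0.055     ]
origin from board [0.54377899 0.0728464  0.055     ] from cover [0.54575228 0.07373189 0.054     ]
```

servo_tool:
  plan:
    - [0,0,0,0,0,-0.15,1]
    - [0,0,0,0,0,-0.155,1]
    - [42,-21,0,0,0,0,1]
    - [42,-21,0,0,0,0,1]
    - [42,-21,0,0,0,0,1]
    - [42,-21,0,0,0,0,1]
    - [42,-21,0,0,0,0,1]
    - [42,-21,0,0,0,0,1]
    - [42,-21,0,0,0,0,1]
    - [42,-21,0,0,0,0,1]
    - [42,-21,0,0,0,0,1]
    - [42,-21,0,0,0,0,1]
  grip_force: 10

```text
time: 1.75
eef_pos: [0.4153, -0.1747, 0.2418]
eef_rot: [0.0, 0.951, 0.309, 0.0]
force: [1.6, 0.8, -0.4]
finger_gap: 0.0005
grasp_force: 0.0
```

servo_tool:
  plan:
    - [42,-21,0,0,0,0,1]
    - [42,-21,0,0,0,0,1]
    - [42,-21,0,0,0,0,1]
    - [42,-21,0,0,0,0,1]
    - [42,-21,0,0,0,0,1]
    - [21,-10,0,0,0,0,1]
    - [0,0,0,0,0,0,1]
    - [0,0,0,0,0,0,1]

```text
time: 2.75
eef_pos: [0.5338, 0.0516, 0.2414]
eef_rot: [0.0, 0.951, 0.308, -0.0]
force: [-0.7, -0.3, -0.1]
finger_gap: 0.0005
grasp_force: 0.0
```

```bash
cat > st.py <<'E'
from h import *
import sys
ORG=np.array([.545,.0745]); YAW=np.radians(36)
def st():
    s=ctrl.get_state(); M=Rq(s["eef_rot"]); p=np.array(s["eef_pos"]); tip=p+.019*M[:,2]
    c,n=np.cos(YAW),np.sin(YAW); d=tip[:2]-ORG
    print("t",round(s["time"],2),"tip mould mm",np.round([1e3*(c*d[0]+n*d[1]),1e3*(-n*d[0]+c*d[1]),1e3*tip[2]],1),"toolx yaw",np.degrees(np.arctan2(M[1,0],M[0,0])).round(2),"tilt",np.round(M[:2,2],4),"F",np.round(s["force"],1),"gap",round(s["finger_gap"],4))
    return s
E
python3 - <<'E'
from st import *
st()
c=viewer.capture("wrist"); cv2.imwrite("pics/w1.png",c["frame"][:,:,::-1]); print(c["mtx"],c["eye"],c["rotation"])
E
```

```text
t 2.75 tip mould mm [-22.5 -11.9 222.4] toolx yaw 35.93 tilt [-0.0007 -0.0007] F [-0.7 -0.3 -0.1] gap 0.0005
[[297.31863964   0.         256.62624209]
 [  0.         297.31863964 189.16084069]
 [  0.           0.           1.        ]] [0.59802629 0.09799634 0.38370874] [ 0.13104861  0.88112775 -0.44944369 -0.06663717]
```

View pics/w1.png

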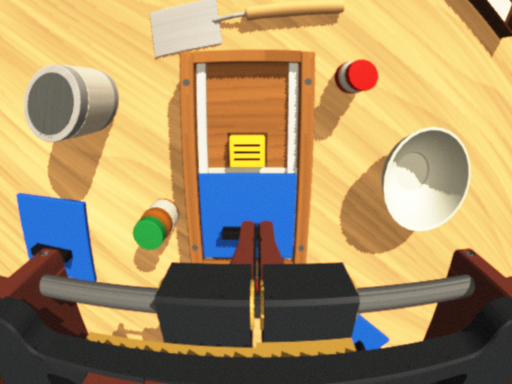

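The wrist picture shows the tab at about (247,151), the cover's front edge at row 173 and the rib partly hidden by the closed fingers at (232,233). I'll refine the mould pose from here.

```bash
cat >> h.py <<'E'
def castw(c,px,z):
    px=np.atleast_2d(px).astype(float); K=c["mtx"]; q=(px-K[:2,2])/[K[0,0],K[1,1]]; r=np.linalg.norm(q,axis=1)
    d=np.c_[q/r[:,None]*np.sin(r)[:,None],np.cos(r)]@Rq(c["rotation"]).T
    e=np.array(c["eye"]); return e+d*((z-e[2])/d[:,2])[:,None]
E
python3 - <<'E'
from st import *
c=viewer.capture("wrist"); f=c["frame"]
def M(W): 
    d=W[:,:2]-ORG; k,n=np.cos(YAW),np.sin(YAW); return np.round(1e3*np.c_[k*d[:,0]+n*d[:,1],-n*d[:,0]+k*d[:,1]],1)
k=max([k for k in blobs(f,(20,120,110),(36,255,255)) if 225<k[:,0,0].mean()<270 and 130<k[:,0,1].mean()<172],key=cv2.contourArea)
b=cv2.boxPoints(cv2.minAreaRect(k)); print("tab",b.tolist(),M(castw(c,b,.055)).tolist(),M(castw(c,b,.055)).mean(0))
# cover front edge, side edges; board outer edges by hand columns
k=max([k for k in blobs(f,*BLUE) if 180<k[:,0,0].mean()<310],key=cv2.contourArea)
P=M(castw(c,k[:,0,:],.054)); fr=P[P[:,0]>P[:,0].max()-4]; print("cover front",np.median(fr[:,0]),"slope",np.polyfit(fr[:,1],fr[:,0],1)[0],"y",P[:,1].min(),P[:,1].max(), "xmin",P[:,0].min())
for s in(1,-1):
    e=P[(P[:,0]<-40)&(P[:,0]>-100)]; e=e[s*e[:,1]>45]; print("side",s,np.median(e[:,1]),np.polyfit(e[:,0],e[:,1],1)[0])
print("board corners",M(castw(c,[[180,52],[314,52]],.056)).tolist())
E
```

```text
tab [[229.0, 134.0], [264.0, 134.0], [264.0, 167.0], [229.0, 167.0]] [[20.6, 18.1], [20.4, -20.8], [-17.2, -20.9], [-17.1, 18.8]] [ 1.675 -1.2  ]
cover front -25.4 slope 0.003907206300907802 y -57.8 56.2 xmin -134.3
side 1 55.25 0.00208942490040758
side -1 -57.05 -0.006614567015313059
board corners [[115.1, 71.7], [113.3, -75.4]]
```

servo_tool:
  plan:
    - [12,-5.5,0,0,0,0,1]
    - [11.5,-5.5,20,0,0,0,1]
    - [0,0,40,0,0,0,1]
    - [0,0,40,0,0,0,1]
    - [0,0,30,0,0,0,1]
    - [0,0,15,0,0,0,1]
    - [0,0,10,0,0,0,1]
    - [0,0,0,0,0,0,1]

```text
time: 3.85
eef_pos: [0.5468, 0.0756, 0.0864]
eef_rot: [-0.0, 0.951, 0.309, -0.0]
force: [0.5, -0.7, 0.4]
finger_gap: 0.0003
grasp_force: 0.0
```

```bash
python3 -c "
from st import *
st()"
```

```text
t 3.85 tip mould mm [ 2.1 -0.1 67.4] toolx yaw 35.98 tilt [-0.0003  0.0001] F [ 0.5 -0.7  0.4] gap 0.0003
```

Tip is 67 mm high; press 25.5 mm down in small steps.

servo_tool:
  plan:
    - [-1,1,6,0,0,0,1]
    - [0,0,5,0,0,0,1]
    - [0,0,3,0,0,0,1]
    - [0,0,3,0,0,0,1]
    - [0,0,3,0,0,0,1]
    - [0,0,3,0,0,0,1]
    - [0,0,0,0,0,0,1]

```text
time: 4.72
eef_pos: [0.5467, 0.0739, 0.0637]
eef_rot: [0.0, 0.951, 0.309, 0.0]
force: [0.1, -0.7, 1.5]
finger_gap: 0.0002
grasp_force: 0.4
```

servo_tool:
  plan:
    - [0,0,2,0,0,0,1]
    - [0,0,1,0,0,0,1]
    - [0,0,0,0,0,0,1]

```text
time: 5.1
eef_pos: [0.5468, 0.0739, 0.0614]
eef_rot: [0.0, 0.951, 0.309, 0.0]
force: [-1.6, -1.3, 11.0]
finger_gap: 0.0007
grasp_force: 5.3
```

```bash
python3 -c "
from st import *
st()"
```

```text
t 5.1 tip mould mm [ 1.1 -1.5 42.4] toolx yaw 35.97 tilt [ 0.0006 -0.0004] F [-1.6 -1.3 11. ] gap 0.0007
```

servo_tool:
  plan:
    - [0,0,1.5,0,0,0,1]
    - [0,0,0,0,0,0,1]

```text
time: 5.35
eef_pos: [0.5468, 0.0739, 0.0611]
eef_rot: [0.001, 0.951, 0.309, 0.0]
force: [-7.6, -2.9, 24.2]
finger_gap: 0.0004
grasp_force: 12.2
```

servo_tool:
  plan:
    - [0,0,-15,0,0,0,1]
    - [0,0,-40,0,0,0,0.77]
    - [-30,0,0,0,0,0,0.77]
    - [-30,0,0,0,0,0,0.77]
    - [-30,0,0,0,0,0,0.77]
    - [-29,0,0,0,0,0,0.77]
    - [0,0,0,0,0,0,0.77]
    - [0,0,0,0,0,0,0.77]

```text
time: 6.35
eef_pos: [0.4512, 0.0045, 0.1145]
eef_rot: [0.0, 0.951, 0.309, 0.001]
force: [-0.1, -0.0, 0.2]
finger_gap: 0.02
grasp_force: 0.0
```

Run:
```python
from st import *
st()
c=viewer.capture("wrist"); f=c["frame"]; cv2.imwrite("pics/w2.png",f[:,:,::-1])
```

```text
t 6.35 tip mould mm [-117.    -1.5   95.5] toolx yaw 35.97 tilt [0.0014 0.0004] F [-0.1 -0.   0.2] gap 0.02
```

View pics/w2.png

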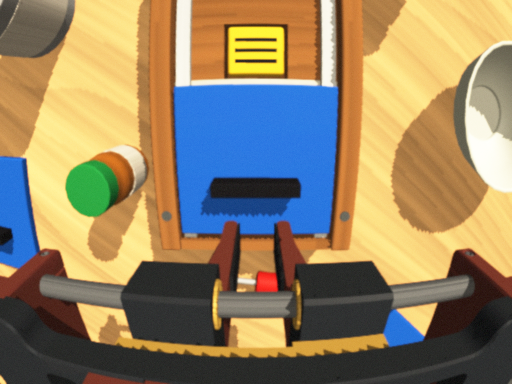

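The tab is down and the rib spans columns 210–300 at row 188. The fingertips are centred behind it at columns 230 and 283. Lowering now.

servo_tool:
  plan:
    - [0,0,15,0,0,0,0.77]
    - [0,0,12,0,0,0,0.77]
    - [0,0,8,0,0,0,0.77]
    - [0,0,0,0,0,0,0.77]
    - [3,0,0,0,0,0,0.77]
    - [3,0,0,0,0,0,0.77]
    - [3,0,0,0,0,0,0.77]
    - [3,0,0,0,0,0,0.77]
    - [0,0,0,0,0,0,0.77]

```text
time: 7.52
eef_pos: [0.4603, 0.0113, 0.0792]
eef_rot: [0.0, 0.951, 0.309, 0.0]
force: [0.0, -0.2, 1.1]
finger_gap: 0.0203
grasp_force: 0.2
```

```bash
python3 -c "
from st import *
st()"
```

```text
t 7.53 tip mould mm [-105.6   -1.3   60.2] toolx yaw 35.98 tilt [0.0006 0.0002] F [ 0.  -0.2  1.1] gap 0.0203
```

servo_tool:
  plan:
    - [5,0,0,0,0,0,0.77]
    - [5,0,0,0,0,0,0.77]
    - [5,0,0,0,0,0,0.77]
    - [5,0,0,0,0,0,0.77]
    - [5,0,0,0,0,0,0.77]
    - [5,0,0,0,0,0,0.77]
    - [0,0,0,0,0,0,0.77]

```text
time: 8.4
eef_pos: [0.4849, 0.0293, 0.0792]
eef_rot: [-0.0, 0.951, 0.309, 0.001]
force: [-0.9, -0.9, 0.8]
finger_gap: 0.0201
grasp_force: 0.0
```

Run:
```python
from st import *
st()
c=viewer.capture("wrist"); f=c["frame"]; cv2.imwrite("pics/w3.png",f[:,:,::-1])
```

```text
t 8.4 tip mould mm [-75.2  -1.2  60.2] toolx yaw 36.0 tilt [0.0009 0.0006] F [-0.9 -0.9  0.8] gap 0.0201
```

View pics/w3.png

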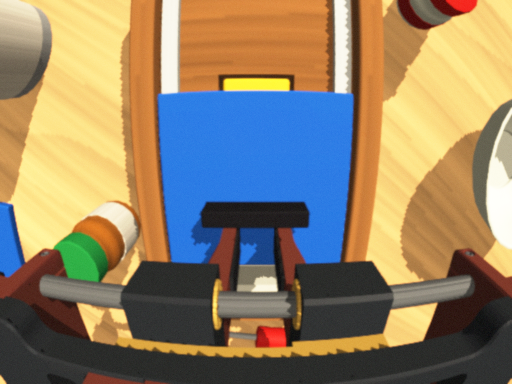

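The cover's front edge (row 93) is passing over the tab and the plate is straight, with the rib against both tips. I'll push on another 80 mm.

servo_tool:
  plan:
    - [7,0,0,0,0,0,0.77]
    - [7,0,0,0,0,0,0.77]
    - [7,0,0,0,0,0,0.77]
    - [7,0,0,0,0,0,0.77]
    - [7,0,0,0,0,0,0.77]
    - [7,0,0,0,0,0,0.77]
    - [7,0,0,0,0,0,0.77]
    - [7,0,0,0,0,0,0.77]
    - [7,0,0,0,0,0,0.77]
    - [6,0,0,0,0,0,0.77]
    - [5,0,0,0,0,0,0.77]
    - [4,0,0,0,0,0,0.77]

```text
time: 9.95
eef_pos: [0.5476, 0.0748, 0.0791]
eef_rot: [0.0, 0.951, 0.309, -0.0]
force: [-2.3, -0.9, 1.6]
finger_gap: 0.0202
grasp_force: 1.2
```

servo_tool:
  plan:
    - [2,0,0,0,0,0,0.77]
    - [0,0,0,0,0,0,0.77]
    - [-5,0,0,0,0,0,0.77]
    - [-5,0,0,0,0,0,0.77]
    - [0,0,-30,0,0,0,0.77]
    - [0,0,-40,0,0,0,0.77]
    - [0,0,-40,0,0,0,0.77]
    - [-30,0,-30,0,0,0,0.77]
    - [-40,0,0,0,0,0,0.77]
    - [0,0,0,0,0,0,0.77]

```text
time: 11.2
eef_pos: [0.4825, 0.0266, 0.2196]
eef_rot: [0.001, 0.952, 0.307, -0.0]
force: [-0.3, 0.1, 0.2]
finger_gap: 0.0203
grasp_force: 0.0
```

Run:
```python
from st import *
st()
c=viewer.capture("wrist"); f=c["frame"]; cv2.imwrite("pics/w4.png",f[:,:,::-1])
k=max([k for k in blobs(f,*BLUE) if 170<k[:,0,0].mean()<330],key=cv2.contourArea)
d=castw(c,k[:,0,:],.054)[:,:2]-ORG; x=1e3*(np.cos(YAW)*d[:,0]+np.sin(YAW)*d[:,1]); print("cover x range",x.min(),x.max())
```

```text
t 11.2 tip mould mm [-78.7  -2.  200.6] toolx yaw 35.81 tilt [ 0.0002 -0.0021] F [-0.3  0.1  0.2] gap 0.0203
cover x range -19.51810756393451 89.32962463527036
```

View pics/w4.png

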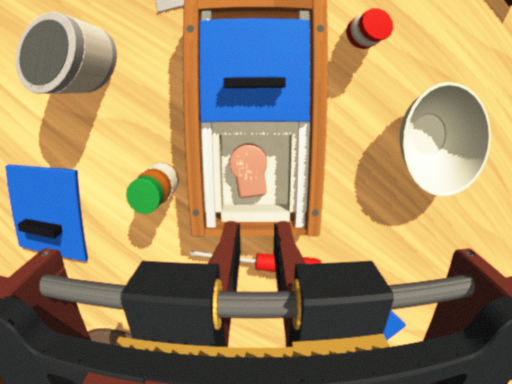

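The cover centre is at about x = +35, flat on the runners. The whole white cavity is open, with the casting at (248,170), and the robot is clear.

```bash
python3 -c "
from bench import ctrl
print(ctrl.finish_job())"
```

```text
the job is handed in; nothing more can be done
None
```

The job is handed in: the snap tab was pressed fully in, then the cover was pushed flat along the runners to about x = +35 mm, so the cavity is completely uncovered, and the fingers touched only the tab and the cover's rib.

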